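# Stack a lined disc and a separator plate on a splined clutch hub, tabs alternating

### The job

Build up the grinder's clutch pack: slide the thick lined disc over the splined hub first, then the thin bare separator plate on top of it, each engaged on the splines and fully home. Let the tabs alternate: the disc's tab points away from the hub's own flange tab, and the separator's tab points back over the flange tab. Turn each plate gently until its teeth drop in; press only lightly (10 N is plenty) and never force it, let go of both, and leave the jar, the tin and the spanner alone.

Things in the scene. Friction and masses are not known exactly. Their poses are not given: they have to be found in the camera images.
- fixture: Fixture fixed on the bench: grey base 120 x 100 x 12 mm (x, y, z), origin centre of its underside, with a 40 mm diameter column up to 34 mm height carrying the steel hub. The hub is concentric but turns very stiffly (about 0.3 N m) and stands turned anywhere from 0.16 to 0.9 rad anticlockwise (from above) from the fixture's x axis: this is not measured and must be felt or seen.
- seat (a point): Centre of the top face of the hub's flange (50 mm diameter, 6 mm thick), 40 mm above the bench, on the hub axis; axes are the fixture's, not the turned hub's. The flange's tab, 14 mm wide, reaches to 44 mm from the axis along the hub's +x, so 0.16 to 0.9 rad anticlockwise of the fixture's +x.
- spline_top (a point): On the hub axis at the flat tops of its four spline teeth, 21 mm above the seat. Teeth lie on the hub's +-x and +-y, 8.4 mm wide, 38 mm over opposite tips, from the seat up to here. A plate at a wrong angle rests here; turned to within about 0.08 rad of the hub (or a quarter turn off, which is wrong) it drops.
- hub_top (a point): Top of the hub on its axis, 39 mm above the seat. From the spline tops a smooth 28 mm diameter round pilot rises 10 mm, then a cone narrows over 8 mm to 18 mm diameter here.
- disc_mid (a point): Centre (half-way up) of the thick lined disc, axes its own: flat eight-sided steel ring 10 mm thick, 62 mm across outer flats (26 mm long), with brownish lining blocks on top. Flats facing +-y are free for gripping. Lies flat on the bench, z up, left or right of the fixture. When home this is 5 mm above the seat.
- disc: The same lined disc, origin at the centre of its underside; about 0.15 kg. Bore 40 mm with four inward teeth on the diagonals between x and y, 14 mm wide, opposite tips 30 mm apart; the four gaps between them, on +-x and +-y, are 11.3 mm wide and take the hub's spline teeth.
- disc_tab (a point): Point in the lined disc's one outer tab, 38 mm from its centre along its +x, half-way up; tab 22 mm wide, to 44 mm from the centre. When home it points opposite to the flange's tab.
- separator_mid (a point): Centre (half-way up) of the thin separator plate, axes its own: bare steel eight-sided ring 6 mm thick, 62 mm across outer flats (26 mm long), no lining. Flats facing +-y are free for gripping. Lies flat on the bench, z up, on the other side of the fixture. When home on the disc this is 13 mm above the seat.
- separator: The same separator, origin at the centre of its underside; about 0.1 kg; bore, teeth and gaps as in the disc.
- separator_tab (a point): Point in the separator's one outer tab, 38 mm from its centre along its +x, half-way up; tab 12 mm wide, to 44 mm from the centre. When home it lies over the flange's tab.
- jar: Bystander: glass jar with steel lid, 64 mm diameter, 75 mm tall; origin at the centre of its underside.
- tin: Bystander: dark can, 60 mm diameter, 70 mm tall; origin at the centre of its underside.
- spanner: Bystander: steel spanner 170 mm long lying flat, along its x.
Not all that is in view belongs to the job. What is shaped like the separator but green is not meant.

How it is judged:
By the outcome, as a careful person would: the job done as asked, in the order asked, and still so for the second after the job is handed in, with the robot touching nothing.
It also fails if it takes over 72 s, if anything falls off the work surface, if the arm or the gripper's body presses on something with over 40 N, if the wrist force passes 120 N, or if a joint passes its speed limit or range.

### The arm

A 7-joint arm with a two-finger parallel gripper is mounted at the origin on the work surface. World frame = base frame: x ahead of the robot, y to its left, z up, the work surface at z = 0. Lengths are in mm, angles in rad, forces in N, time in s.
With the tool pointing down it reaches from about 400 to 875 mm from the base axis. Payload 19.3 kg.
Tool frame: the origin (TCP) lies at the very end of the fingers, on their centre line; the grasp point (between the pads) lies 19 mm behind it (grip_point_offset is the z of the grasp point in the tool frame, in mm); z points along the fingers, x is the direction in which the jaws open and shut, and the axes are right-handed (so a half turn about z gives the same grasp; the last joint's range is limited). The gripper opens to 85 mm and grips with 20 to 120 N. Pads are 22 mm wide; open, the fingers measure 114 mm over their backs; the gripper's body (76 mm by 85 mm) begins 54 mm behind the grasp point. The pads swing forward as they close: fully open they stand 13 mm farther back than shut.
Start: joints at [-1.172, 0.521, -0.036, 1.599, 0.021, 1.021, -0.113], TCP at [282.401, 557.552, 231.291] pointing down, gripper open.
Joint ranges: [-2.91, 2.91], [-0.3, 2.13], [-1.5, 1.42], [0.17, 2.43], [-1.26, 4.41], [0.16, 1.93], [-2.52, 2.52]. Speed limits (rad/s): [1.89, 1.89, 2.39, 2.39, 3.01, 3.01, 3.01].

### API

Orientations are given as a 3x3 rotation matrix whose columns are the frame's x, y, z axes.
In Python, from workcell import movep, movel, goto_joints, open_gripper, clamp, wait, inverse_kinematics, read_state, camera, PlanningError, finish_job, grip_point_offset gives the robot as it stands. Calls block until the motion is done:
- movep(position, orientation): joint-space move of the TCP to a pose.
- movel(position, frame=None, max_speed=150, guard=None): straight line of the TCP; frame=None keeps the orientation; max_speed is the mean speed in mm/s. With guard (N) it stops when the force on the tool has changed by that much, and returns True; else False.
- goto_joints(angles): joint-space move.
- open_gripper() and clamp(): open the fingers fully, or close them until they stop; the grip force is fixed at half the most.
- wait(seconds).
- inverse_kinematics(position, orientation): joint angles nearest the present ones, or None.
- read_state(): the state.
- camera(name): name is "side" or "top"; returns a dict with "image" (384x512x3 uint8, blue, green, red), "range_z" (384x512 float32, mm along the optical axis (not along the pixel's ray), 0 where there is no reading), "fx", "fy", "cx", "cy" (pixels), "dist_coeffs" ([k1, k2, p1, p2, k3] as OpenCV has them; the pictures are not rectified), "cam_to_world" (4x4, takes a point from camera to world coordinates). Camera axes: x right, y up, looking along -z (the intrinsics and any distortion apply to the point x, -y, -z); pixel columns grow to the right and rows downward; lengths in mm; the calibration is good to about 2 mm. A picture is of the moment at which its call begins.
A pose or a line that the arm cannot do raises PlanningError and nothing moves.
- finish_job(): hands the job in, once; it reports no verdict.
The state is a dict: "time": time; "qpos": joint angles; "qvel": joint speeds; "joint_efforts": joint torques, N m; "eef_pos": TCP position; "tool_rot": TCP orientation; "ft_force": force on the tool from outside, world axes, zero at the start; "torque": the same for the moment, N m; "finger_gap": finger opening in mm.
Only numpy, scipy, OpenCV 4.12 (cv2) and the standard library are available. Lean on these libraries where they do the work, as an engineer would, in place of code of your own. Each camera call takes 0.05 s, during which the arm holds its last target. There are 200 camera calls.

## Working session

There is one attempt and no reset: what is moved stays moved. The work goes in short steps, each a Python script; the robot and the scene stay as the last script left them, time stands still between calls to the robot, and variables do not carry over. Pictures are saved under pics/ and viewed, about 8 in all and at most 12, crops included, and the job is handed in when it is done.

```bash
ls; mkdir -p pics
python3 - <<'E'
from workcell import *
import cv2,numpy as np
s=read_state();print(s['time'],s['eef_pos'],s['ft_force'],s['finger_gap'],grip_point_offset)
for n in('top','side'):
    c=camera(n);cv2.imwrite(f'pics/{n}0.png',c['image']);np.savez(f'{n}0.npz',**c)
    print(n,c['fx'],c['cx'],c['cy'],c['dist_coeffs'],c['cam_to_world'])
a=cv2.imread('pics/top0.png');b=cv2.imread('pics/side0.png')
cv2.imwrite('pics/top0b.png',cv2.resize(a,(800,600)));cv2.imwrite('pics/side0b.png',cv2.resize(b,(800,600)))
E
```

```text
pics
0.0 [282.26406397 557.24104653 230.70939277] [ 0.22098438 -0.06869018 -0.39275386] 85.36937949129228 -18.700000000000003
top 369.5650902885594 254.59424834956553 189.59984197366816 [-0.05987967  0.          0.          0.          0.        ] [[ 7.67526632e-03  9.86734836e-01 -1.62158729e-01  4.28018667e+02]
 [-9.99369599e-01  1.94795316e-03 -3.54486903e-02 -5.83856508e+00]
 [-3.46625801e-02  1.62328582e-01  9.86127749e-01  9.17466480e+02]
 [ 0.00000000e+00  0.00000000e+00  0.00000000e+00  1.00000000e+00]]
side 417.8468419272859 263.16833462057167 186.7098218322632 [-0.01907963  0.          0.          0.          0.        ] [[ 6.85830991e-01  4.87563948e-01 -5.40293669e-01  9.39558626e+01]
 [-7.27615584e-01  4.44548594e-01 -5.22448189e-01 -4.30066858e+02]
 [-1.45401105e-02  7.51437252e-01  6.59644330e-01  6.26882590e+02]
 [ 0.00000000e+00  0.00000000e+00  0.00000000e+00  1.00000000e+00]]
```

View pics/top0b.png

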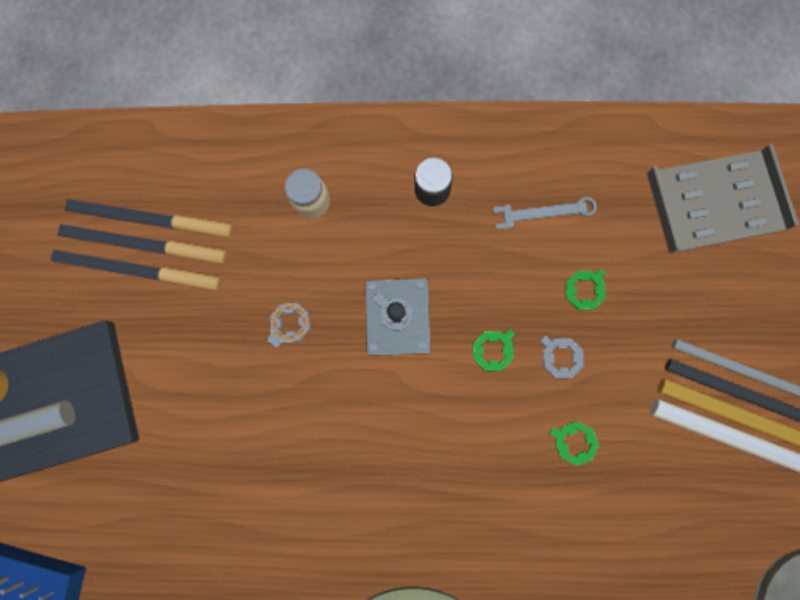

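View pics/side0b.png

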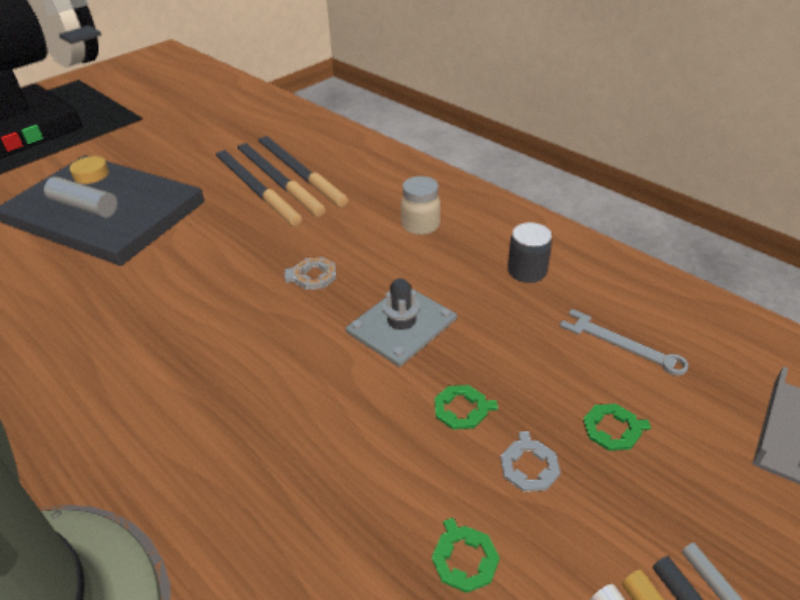

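Candidates, in 800×600 top-view pixels:
- **Disc:** the ring with brown blocks at (289,323), the only lined one.
- **Separator:** the grey ring at (563,358). The green look-alikes at (494,351), (586,290) and (576,443) are rejected.
- **Hub:** (396,314), with the flange tab up-left at about (378,298).
- **Bystanders:** jar (305,190), tin (433,180), spanner (545,210).

Next I'll measure these and take one close crop.

```bash
cat > h.py <<'E'
import numpy as np,cv2
from workcell import *
def K(c): return np.array([[c['fx'],0,c['cx']],[0,c['fy'],c['cy']],[0,0,1.]])
def rays(c,uv):
    n=cv2.undistortPoints(np.asarray(uv,float).reshape(-1,1,2),K(c),np.asarray(c['dist_coeffs'],float)).reshape(-1,2)
    d=np.c_[n[:,0],-n[:,1],-np.ones(len(n))]; M=np.asarray(c['cam_to_world']); return M[:3,3],d@M[:3,:3].T
def plane(c,uv,z):
    o,d=rays(c,uv); return o+d*((z-o[2])/d[:,2])[:,None]
def proj(c,P):
    M=np.linalg.inv(np.asarray(c['cam_to_world']));p=np.atleast_2d(P)@M[:3,:3].T+M[:3,3]
    p=p*[1,-1,-1]
    return cv2.projectPoints(p.reshape(-1,1,3),np.zeros(3),np.zeros(3),K(c),np.asarray(c['dist_coeffs'],float))[0].reshape(-1,2)
def cloud(c):
    v,u=np.mgrid[0:384,0:512]; o,d=rays(c,np.c_[u.ravel(),v.ravel()])
    r=c['range_z'].ravel(); P=o+d*r[:,None]; P[r<=0]=np.nan; return P.reshape(384,512,3)
def masks(c):
    im=c['image'];hsv=cv2.cvtColor(im,cv2.COLOR_BGR2HSV);return hsv
def rotz(a): # tool down, jaw axis (x) at world angle a
    return np.array([[np.cos(a),np.sin(a),0],[np.sin(a),-np.cos(a),0],[0,0,-1.]])
def F(): return np.round(read_state()['ft_force'],1)
E
python3 - <<'E'
from h import *
out=[]
for n,boxes in(('top',{'disc':(165,190,205,225),'sep':(340,210,378,246),'hub':(228,172,282,232)}),('side',{'disc':(178,160,220,190),'sep':(318,274,362,316),'hub':(216,172,298,236)})):
    c=dict(np.load(n+'0.npz'));P=cloud(c);im=c['image'];hsv=cv2.cvtColor(im,cv2.COLOR_BGR2HSV)
    row=[]
    for k,(a,b,e,f) in boxes.items():
        row.append(cv2.resize(im[b:f,a:e],(266,290),interpolation=cv2.INTER_CUBIC))
        Z=P[b:f,a:e]; z=Z[...,2]
        if k!='hub':
            wood=(hsv[b:f,a:e,1]>130)&(hsv[b:f,a:e,0]<25)
            m=(z>3)&(z<16)
            for nm,mm in(('depth',m),('notwood',~wood)):
                mm=cv2.morphologyEx(mm.astype(np.uint8),cv2.MORPH_OPEN,np.ones((1,1)))
                cs=max(cv2.findContours(mm,cv2.RETR_EXTERNAL,cv2.CHAIN_APPROX_NONE)[0],key=cv2.contourArea)
                q=plane(c,cs.reshape(-1,2)+[a,b],{'disc':10,'sep':6}[k])[:,:2]
                (cx,cy),(w,h),an=cv2.minAreaRect(q.astype(np.float32))
                # circle fit robust to tab: tip = farthest from median centre
                ctr=np.array([cx,cy])
                for _ in range(20):
                    r=np.hypot(*(q-ctr).T); g=q[r<37]; A=np.c_[2*g,np.ones(len(g))]; s=np.linalg.lstsq(A,(g**2).sum(1),rcond=None)[0]; ctr=s[:2]
                r=np.hypot(*(q-ctr).T); t=q[r>38].mean(0)-ctr if (r>38).any() else np.zeros(2)
                print(n,k,nm,'rect',np.round([cx,cy,w,h],1),'ctr',ctr.round(1),'R',np.median(r).round(1),'rmax',r.max().round(1),'tab ang',np.arctan2(t[1],t[0]).round(3),'z',np.nanmedian(z[m]).round(1))
        else:
            for lo,hi in((9,15),(36,44),(58,64),(66,85)):
                m=(z>lo)&(z<hi); Q=Z[m]; print(n,k,lo,hi,m.sum(),'mean',Q.mean(0).round(1),'min',Q.min(0).round(1),'max',Q.max(0).round(1))
            if 1:
                Q=Z[(z>36)&(z<44)]; np.save(n+'flange.npy',Q)
                b12=((z>9)&(z<15)).astype(np.uint8); cs=max(cv2.findContours(b12,cv2.RETR_EXTERNAL,cv2.CHAIN_APPROX_NONE)[0],key=cv2.contourArea)
                q=plane(c,cs.reshape(-1,2)+[a,b],12)[:,:2];print('base rect',cv2.minAreaRect(q.astype(np.float32)))
    out.append(np.hstack(row))
cv2.imwrite('pics/crops.png',np.vstack(out))
E
```

```text
top disc depth rect [533.7 203.2  67.3  72.5] ctr [535.3 200.2] R 31.8 rmax 45.0 tab ang 2.471 z 10.0
top disc notwood rect [531.9 202.5  72.1  70.3] ctr [535.1 199.8] R 33.3 rmax 46.1 tab ang 2.455 z 10.0
top sep depth rect [ 482.6 -229.5   63.9   62.8] ctr [ 481.8 -231.6] R 30.7 rmax 41.9 tab ang 0.783 z 6.2
top sep notwood rect [ 482.6 -229.4   68.8   67.7] ctr [ 481.5 -232. ] R 33.0 rmax 45.5 tab ang 0.784 z 6.2
top hub 9 15 1379 mean [543.8  27.   12.3] min [484.2 -21.5   9. ] max [606.8  78.5  15. ]
top hub 36 44 209 mean [548.7  32.8  40.5] min [522.7   5.3  36.5] max [578.2  65.5  43.7]
top hub 58 64 36 mean [543.5  27.2  61.3] min [530.1  12.1  59. ] max [563.1  45.1  64. ]
top hub 66 85 114 mean [545.   28.5  76.7] min [533.2  16.4  67.4] max [559.2  42.2  82.1]
base rect ((545.5987548828125, 28.405900955200195), (119.88700866699219, 99.62480926513672), 2.289210081100464)
side disc depth rect [530.2 199.7  72.4  77.4] ctr [534.4 197.3] R 34.4 rmax 43.5 tab ang 2.451 z 10.6
side disc notwood rect [527.6 199.6  77.9  77.7] ctr [532.6 198.3] R 37.6 rmax 44.2 tab ang -2.859 z 10.6
side sep depth rect [ 482.2 -232.    68.    63.9] ctr [ 480.9 -233. ] R 31.8 rmax 44.0 tab ang 0.769 z 6.5
side sep notwood rect [ 481.  -232.    68.    68.7] ctr [ 480.4 -233.3] R 33.5 rmax 44.9 tab ang 0.786 z 6.5
side hub 9 15 1264 mean [534.8  16.4  12.9] min [484.7 -26.1   9. ] max [607.1  76.4  15. ]
side hub 36 44 171 mean [538.   18.6  40.6] min [521.2   1.9  36. ] max [570.   49.3  43.8]
side hub 58 64 63 mean [541.   20.8  61.3] min [529.9  10.1  58.1] max [563.8  42.5  64. ]
side hub 66 85 135 mean [542.1  23.   75.4] min [531.5  11.5  66.1] max [559.   37.6  81.7]
base rect ((545.0205688476562, 25.57730484008789), (122.35364532470703, 101.1461410522461), 2.053922653198242)
```

View pics/crops.png

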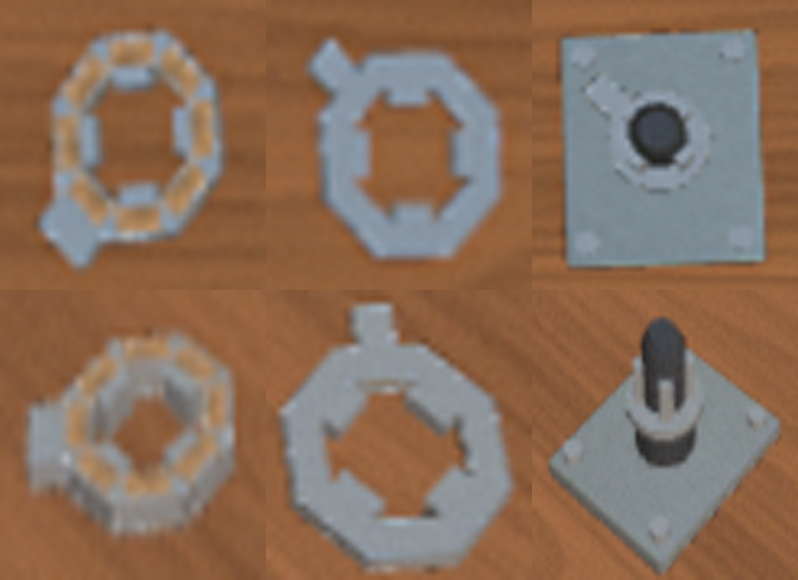

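Crops: top-left shows the lined disc, tab lower-left (~2.46 rad). Top-middle is the bare grey separator, tab up-left (~0.785 rad). On the right is the hub, with its flange tab up-left. Sizes and heights match the description. Next: the hub angle from the flange tab, then pick up the disc.

Run:
```python
from h import *
for n,ctr in(('top',(545.6,28.2)),('side',(545,25.6))):
    c=dict(np.load(n+'0.npz'));P=cloud(c);z=P[...,2];d=P[...,:2]-ctr;r=np.hypot(d[...,0],d[...,1])
    m=(z>30)&(z<46)&(r>29)&(r<46);a=np.arctan2(d[...,1],d[...,0])[m];print(n,m.sum(),'tab',np.median(a).round(3),a.mean().round(3),r[m].max().round(1))
    m=(z>58)&(z<64)&(r>15.5)&(r<21);a=np.arctan2(d[...,1],d[...,0])[m];print(m.sum(),'spline',(np.angle(np.exp(4j*a).mean())/4).round(3),np.sort(a).round(2))
    m=(z>30)&(z<46)&(r>18)&(r<28); q=P[m][:,:2]; print('flange ctr',cv2.minEnclosingCircle(q.astype(np.float32)))
# colour mask of top tab via plane z=40: contrast
s=read_state();print(np.round(s['tool_rot'],3).tolist())
for nm,p,a in(('disc',(535,199.5,120),2.46),('sep',(481.5,-232,120),.785),('hubD',(545.3,27,120),.785+np.pi),('hubS',(545.3,27,120),.785)):
    for o in(np.pi/2,-np.pi/2):
        q=inverse_kinematics(p,rotz(a+o));print(nm,round(o,2),None if q is None else np.round(q,2))
```

```text
top 38 tab 0.864 0.863 43.8
24 spline -0.693 [-2.53 -2.42 -2.32 -2.24 -2.12 -2.06 -0.93 -0.82 -0.73 -0.65 -0.62 -0.53
 -0.47  0.66  0.85  0.86  0.95  1.01  1.07  2.24  2.33  2.42  2.51  2.59]
flange ctr ((546.3751220703125, 29.83961296081543), 26.105697631835938)
  return _methods._mean(a, axis=axis, dtype=dtype,
  ret = ret.dtype.type(ret / rcount)
<stdin>:4: RuntimeWarning: Mean of empty slice.
Traceback (most recent call last):
ValueError: zero-size array to reduction operation maximum which has no identity
```

Run:
```python
from h import *
for nm,p,a in(('disc',(535,199.5,120),2.46),('hubD',(545.3,27,150),.87+np.pi),('sep',(481.5,-232,120),.785),('hubS',(545.3,27,150),.87)):
    for o in(np.pi/2,-np.pi/2):
        for w in (-.25,0,.25):
            q=inverse_kinematics(p,rotz(a+o+w));print(nm,round(o,2),w,None if q is None else np.round(q,2))
```

```text
disc 1.57 -0.25 [-1.16  1.01  1.22  1.87 -1.09  1.12 -2.  ]
disc 1.57 0 [-1.16  1.01  1.22  1.87 -1.09  1.12 -1.75]
disc 1.57 0.25 [-0.91  0.69  0.67  1.86 -0.59  0.79 -1.93]
disc -1.57 -0.25 [-0.54  0.58  0.11  1.85 -0.1   0.72  0.27]
disc -1.57 0 [-0.51  0.58  0.06  1.84 -0.05  0.72  0.48]
disc -1.57 0.25 [-0.47  0.58  0.01  1.84 -0.01  0.72  0.69]
hubD 1.57 -0.25 [-0.57  0.58  0.59  1.91 -0.45  0.79 -0.69]
hubD 1.57 0 [-0.54  0.57  0.54  1.91 -0.41  0.78 -0.48]
hubD 1.57 0.25 [-0.51  0.56  0.49  1.9  -0.37  0.77 -0.26]
hubD -1.57 -0.25 [-0.07  0.5  -0.12  1.88  0.09  0.76  1.95]
hubD -1.57 0 [-0.03  0.51 -0.17  1.88  0.12  0.77  2.17]
hubD -1.57 0.25 [ 0.02  0.51 -0.24  1.88  0.17  0.78  2.38]
sep 1.57 -0.25 [ 0.29  0.53  0.07  1.94 -0.06  0.67  2.5 ]
sep 1.57 0 [ 0.95  0.67 -0.87  1.9   0.67  0.88  2.1 ]
sep 1.57 0.25 [-0.39  0.97  1.22  1.97 -1.08  1.07 -2.34]
sep -1.57 -0.25 [-0.15  0.65  0.7   1.96 -0.61  0.75 -0.12]
sep -1.57 0 [-0.13  0.64  0.68  1.96 -0.59  0.74  0.11]
sep -1.57 0.25 [-0.11  0.63  0.64  1.96 -0.56  0.73  0.33]
hubS 1.57 -0.25 [-0.07  0.5  -0.12  1.88  0.09  0.76  1.95]
hubS 1.57 0 [-0.03  0.51 -0.17  1.88  0.12  0.77  2.17]
hubS 1.57 0.25 [ 0.02  0.51 -0.24  1.88  0.17  0.78  2.38]
hubS -1.57 -0.25 [-0.57  0.58  0.59  1.91 -0.45  0.79 -0.69]
hubS -1.57 0 [-0.54  0.57  0.54  1.91 -0.41  0.78 -0.48]
hubS -1.57 0.25 [-0.51  0.56  0.49  1.9  -0.37  0.77 -0.26]
```

Run:
```python
from h import *
R=rotz(2.46-np.pi/2)
movep((535,199.5,50),R);print(read_state()['time'],F(),read_state()['eef_pos'].round(1))
print(movel((535,199.5,-16),max_speed=40,guard=5));s=read_state();print(s['time'],s['eef_pos'].round(2),F())
```

```text
1.8333 [-0.7  0.4  0.1] [534.9 201.   50.4]
True
3.275 [534.94 199.46 -13.13] [-1.8 -0.5 11.4]
```

The open fingertips touch the bench at TCP z = -13, so the TCP refers to the closed fingers. At a 62 mm gap the tips are about 5.5 mm short of it, so I'll grip at z = -3.

Run:
```python
from h import *
movel((535,199.5,-3),max_speed=60);clamp();s=read_state();print(s['time'],s['eef_pos'].round(2),F(),s['finger_gap'])
movel((535,199.5,60),max_speed=120);wait(.3);s=read_state();print(s['time'],s['eef_pos'].round(2),F(),s['finger_gap'])
for n in('top','side'):
    c=camera(n);np.savez(n+'1.npz',**c);cv2.imwrite(f'pics/{n}1.png',c['image'])
t=cv2.imread('pics/top1.png')[150:260,120:300];q=cv2.imread('pics/side1.png')[100:240,130:310]
cv2.imwrite('pics/lift.png',np.hstack([cv2.resize(t,(400,300),interpolation=2),cv2.resize(q,(400,300),interpolation=2)]))
```

```text
3.9833 [534.9  199.49  -2.74] [-2.5 -0.2 11.1] 60.441965217496424
4.9583 [534.76 199.38  59.46] [ 0.3  0.1 -1.2] 59.989508759321296
```

View pics/lift.png

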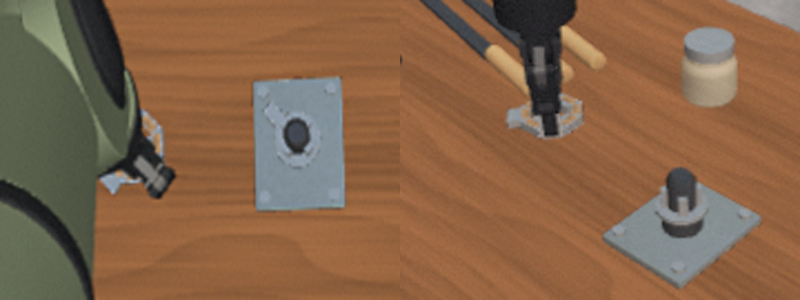

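Run:
```python
from h import *
movel((535,199.5,110),max_speed=150)
R=rotz(.87+np.pi/2);movep((545.3,27,110),R);wait(.2)
s=read_state();print(s['time'],s['eef_pos'].round(2),F(),s['finger_gap'],s['qpos'].round(2))
print(movel((545.3,27,40),max_speed=35,guard=4));s=read_state();print(s['time'],s['eef_pos'].round(2),F(),s['torque'].round(2),s['finger_gap'])
for n in('top','side'):
    c=camera(n);np.savez(n+'2.npz',**c);cv2.imwrite(f'pics/{n}2.png',c['image'])
```

```text
7.1667 [545.26  27.52 109.92] [ 0.8 -0.4 -1.7] 59.60297363104558 [ 0.12  0.59 -0.39  1.9   0.32  0.72  1.99]
False
9.3167 [545.34  27.07  40.1 ] [ 0.7  2.1 -2.3] [ 0.37 -0.04 -0.04] 60.10493746763819
```

It went straight past the spline tops, already engaged. Now down to the seat with the guard on.

Run:
```python
from h import *
print(movel((545.3,27,34),max_speed=15,guard=6));s=read_state();print(s['time'],s['eef_pos'].round(2),F(),s['torque'].round(2))
z=s['eef_pos'][2]
movel((545.3,27,z+1),max_speed=20)
open_gripper();s=read_state();print(s['time'],s['eef_pos'].round(2),F(),s['finger_gap'])
movel((545.3,27,150),max_speed=150)
movep((481.5,-232,120),rotz(.785-np.pi/2));s=read_state();print(s['time'],F(),s['qpos'].round(2))
for n in('top','side'):
    c=camera(n);np.savez(n+'2.npz',**c);cv2.imwrite(f'pics/{n}2.png',c['image'])
t=cv2.imread('pics/top2.png')[165:240,205:305];q=cv2.imread('pics/side2.png')[160:240,200:307]
cv2.imwrite('pics/disc.png',np.hstack([cv2.resize(t,(400,300),interpolation=2),cv2.resize(q,(400,300),interpolation=2)]))
P=cloud(dict(np.load('top2.npz')));d=P[...,:2]-[545.5,28];r=np.hypot(d[...,0],d[...,1]);z=P[...,2]
m=(r>21)&(r<29)&(z>36);print('ring z',np.median(z[m]),np.percentile(z[m],[10,90]))
m=(r>33)&(r<46)&(z>30);a=np.arctan2(d[...,1],d[...,0])[m];print(np.c_[a,z[m]].round(2)[::6].tolist())
```

```text
True
9.7167 [545.54  27.09  37.31] [-1.7 -0.9  7.7] [-0.09  0.08  0.02]
10.35 [545.29  26.89  38.29] [-0.7 -0.2  0.2] 85.51123187990247
12.8833 [ 0.6 -0.2  0.1] [-0.32  0.81  1.01  1.97 -0.9   0.9   0.39]
ring z 50.77706201345188 [48.80422382 52.85598907]
[[0.7, 39.08], [0.79, 41.56], [0.83, 40.66], [0.92, 42.76], [0.97, 41.19], [-1.12, 51.11], [-2.18, 52.73], [-2.23, 50.75], [-2.27, 47.27], [-2.42, 50.75], [-2.57, 49.34], [-2.29, 47.75], [-2.37, 52.19], [-2.52, 50.31]]
```

View pics/disc.png

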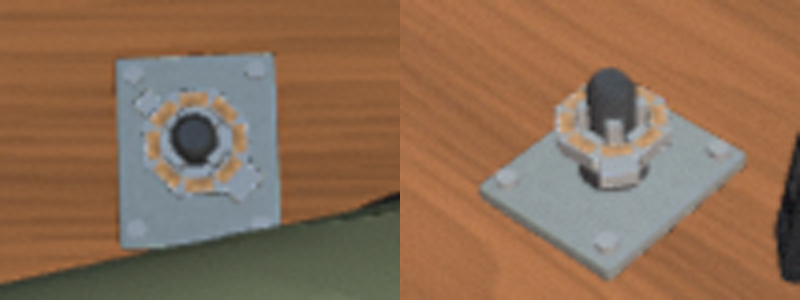

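The disc is home: contact at z = 37.3 as predicted, top at about 50 mm, tab opposite the flange tab. When I clamped the disc the force read 11 N, so the tips probably brushed the bench. I'll grip the separator slightly higher.

Run:
```python
from h import *
movel((481.5,-232,10),max_speed=120);movel((481.5,-232,-1.8),max_speed=40);print(F())
clamp();s=read_state();zg=s['eef_pos'][2];print(s['time'],s['eef_pos'].round(2),F(),s['finger_gap'])
movel((481.5,-232,120),max_speed=150);wait(.3);s=read_state();print(s['time'],s['eef_pos'].round(2),F(),s['finger_gap'])
for n in('top','side'):
    c=camera(n);np.savez(n+'3.npz',**c);cv2.imwrite(f'pics/{n}3.png',c['image'])
cv2.imwrite('pics/lift3.png',cv2.resize(c['image'][190:360,240:420],(600,567),interpolation=2))
```

```text
[-0.   0.2  1.1]
14.9 [ 481.62 -232.1    -0.96] [-2.9  3.7 18.4] 58.65182218152901
16.1583 [ 481.32 -232.05  119.66] [ 0.1  0.2 -1.4] 58.09763913659254
```

View pics/lift3.png

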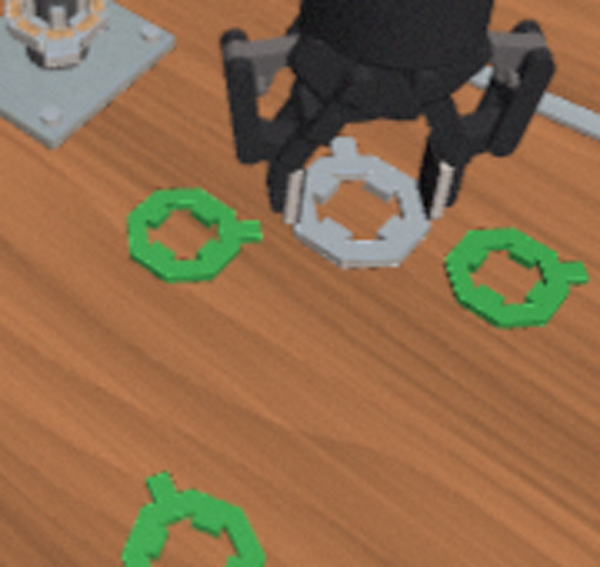

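Separator held, level enough, teeth visible; the greens are undisturbed. Now carry it to the hub.

Run:
```python
from h import *
movep((545.3,27,120),rotz(.87-np.pi/2));wait(.2)
s=read_state();print(s['time'],s['eef_pos'].round(2),F(),s['qpos'].round(2))
print(movel((545.3,27,64),max_speed=40,guard=4));s=read_state();print(s['time'],s['eef_pos'].round(2),F(),s['torque'].round(2),s['finger_gap'])
print(movel((545.3,27,46),max_speed=20,guard=5));s=read_state();print(s['time'],s['eef_pos'].round(2),F(),s['torque'].round(2),s['finger_gap'])
```

```text
17.5 [545.3   25.58 120.14] [ 0.  -0.7 -1.6] [-0.81  0.84  1.04  1.94 -0.92  0.94 -0.01]
False
19.05 [545.3   27.17  64.08] [ 0.3  3.  -0.6] [0.63 0.15 0.02] 58.26481184850808
True
19.7417 [545.67  27.35  49.41] [ 2.   1.2 -0.4] [ 0.17 -0.44 -0.04] 58.50017923835519
```

Run:
```python
from h import *
print(movel((545.3,27,46),max_speed=8,guard=5));s=read_state();print(s['time'],s['eef_pos'].round(2),F())
movel((545.3,27,s['eef_pos'][2]+.5),max_speed=20)
open_gripper();print(F())
movel((545.3,27,150),max_speed=150)
movep((481.5,-180,200),rotz(.785-np.pi/2));s=read_state();print(s['time'],F())
for n in('top','side'):
    c=camera(n);np.savez(n+'4.npz',**c);cv2.imwrite(f'pics/{n}4.png',c['image'])
t=cv2.imread('pics/top4.png')[165:240,205:305];q=cv2.imread('pics/side4.png')[160:240,200:307]
cv2.imwrite('pics/sep.png',np.hstack([cv2.resize(t,(400,300),interpolation=2),cv2.resize(q,(400,300),interpolation=2)]))
for n,ct in(('top',(545.5,28)),('side',(545,26))):
    P=cloud(dict(np.load(n+'4.npz')));d=P[...,:2]-ct;r=np.hypot(d[...,0],d[...,1]);z=P[...,2];a=np.arctan2(d[...,1],d[...,0])
    m0=(r>22)&(r<30)&(z>50)
    for k in range(-4,4):
        m=m0&(np.abs(np.angle(np.exp(1j*(a-k*np.pi/4))))<.39);print(n,k,m.sum(),np.median(z[m]).round(1) if m.any() else '')
    m=(r>34)&(r<46)&(z>51);print('tab',np.median(a[m]).round(3),np.median(z[m]).round(1))
```

```text
True
19.95 [545.68  27.37  49.33] [0.5 0.5 7.7]
[-0.4 -0.2  0.3]
22.3 [-0.2 -0.3  0.3]
top -4 31 56.6
top -3 27 56.7
top -2 29 56.5
top -1 29 56.5
top 0 26 55.7
top 1 27 56.4
top 2 28 57.1
top 3 29 56.2
tab 0.768 54.8
side -4 37 56.8
side -3 32 56.6
side -2 26 56.8
side -1 27 57.1
side 0 17 57.3
side 1 0 
side 2 17 57.5
side 3 25 56.9
tab 0.728 55.2
```

View pics/sep.png

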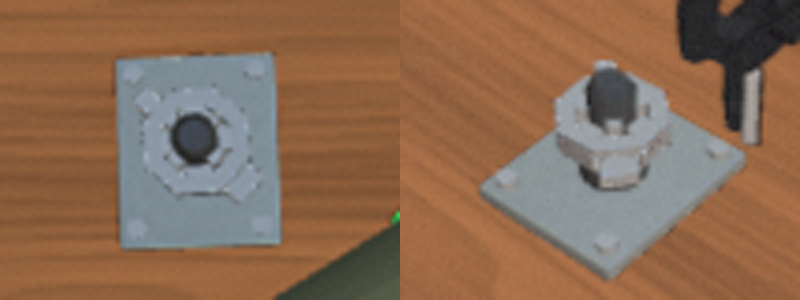

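Run:
```python
from h import *
finish_job();print(read_state()['time'])
```

```text
the job is handed in; nothing more can be done
the job is handed in; nothing more can be done
```

The clutch pack is built and handed in at about 22 s, with both plates released and the arm clear. The lined disc went on first, then the bare grey separator. Each dropped onto the splines at the hub angle I measured (about 0.87 rad), so no turning by feel was needed.

- **Disc:** it met the seat at the predicted height, under a force of about 8 N. Its tab points away from the flange tab.
- **Separator:** its top reads about 56.5 mm in the top view and 57 mm in the side view, level all round. It should be 56 mm, and the depth readings elsewhere ran about 0.5 to 0.8 mm high. It stopped at the same height on two light presses.
- **Separator tab:** it lies over the flange tab. It measured 0.77 rad (top) and 0.73 rad (side) against the flange's 0.87 rad. I put the difference down to coarse pixels and the hub centre estimate, since a plate on the splines can only be about 0.08 rad off.
- **Bench contact:** the fingertips seem to have brushed the bench while gripping, at 11 N for the disc and 18 N for the separator. Both are well under the limits.
- **Not checked:** I did not do a separate press from above on the released separator. I never went near the jar, tin or spanner, but did not measure them again at the end.

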